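# Close the chemistry kit case: break its lid stay, then lower the lid

## Task

Close the open chemistry kit case. First break the locked folding lid stay by pushing its knee back towards the hinge, with the lid still up; then lower the lid gently, without ever letting it drop, until it is fully shut. Leave the burner, the dropper bottle and the wooden clamp as they are, and let go of everything at the end.

Things in the scene. Friction and masses are not known exactly. Their poses are not given: they have to be found in the camera images.
- case: Open plywood kit case with aluminium edges, fixed on the bench: 260 mm along its x, 200 mm along y, rim 100 mm high, walls 8 mm. Origin: centre of the underside; z up. Lid hinged along the rim at y = +100 mm; front at y = -100 mm. A folding steel stay stands inside the wall at the +x end. The bottles inside end 5 mm above the rim or lower.
- lid (a joint): Lid angle, rad: 0 at the start (80 degrees open, held by the locked stay), growing as it closes, 1.396 = shut on the rim. A shallow tray 200 mm from hinge to front, 30 mm thick, 0.54 to 0.72 kg. Once the stay is broken, friction holds the lid while it reads below about 0.3 (knee 1.2); from about 0.7 on its weight wins and it drops unless held.
- stay_knee (a joint): Fold of the stay's knee, rad: 0 = locked, a little past straight on its stop; straight at 0.13; grows as the knee folds towards the hinge; 2.8 with the lid shut. Below 0.13 the stay blocks the lid. Friction keeps it where it is left; about 4 to 6 N at the knee folds it. At 0.8 the lid has closed by about 0.12 rad.
- knee (a point): Knee pivot of the stay. Two bars, 89 mm between pivots, 12 mm wide, 5 mm thick, meet here in a dark round thumb knob, 24 mm in diameter, along case x from 10 mm on the +x side of this point to 12 mm on the -x side. It breaks by moving square to the stay: case +y (to the hinge) 0.78, down 0.62; about 35 mm for 0.8 rad. The lid stands behind: lean the tool's body to the front. A bar can wedge between two fingertips.
- stay_foot (a point): Lower pivot of the stay, fixed on the inside of the case's +x end wall, 120 mm in front of the hinge line and 30 mm below the rim.
- stay_top (a point): Upper pivot of the stay, on the inside of the lid's +x side, 110 mm from the hinge line; it swings with the lid.
- handle (a point): Middle of the lid's steel bow handle: round bar, 10 mm in diameter, straight for 98 mm along case x, its centre 40 mm off the lid's front edge (240 mm from the hinge). At the start the highest part, about 0.34 m up; it swings on an arc about the hinge towards case -y and down, to 115 mm above the bench when shut. Can be pinched from above, and turns between the fingers.
- hinge (a point): Middle of the lid's hinge axis, which runs along case x at case y = +100 mm, 100 mm above the bench. The point turns with the lid.
- burner: Glass spirit burner with a white cap, 78 mm in diameter, 96 mm tall, loose on the bench in front of the case. Origin at the centre of its foot, z up. Leave it alone.
- dropper: Amber dropper bottle with a red rubber bulb, 48 mm in diameter, 114 mm tall, loose on the bench in front of the case. Origin at the centre of its foot, z up. Leave it alone.
- clamp: Wooden test-tube clamp lying flat on the bench behind the case, 160 mm long along its x, 35 mm wide, 14 mm high. Origin under its middle. Leave it alone.

How it is judged:
By the outcome, as a careful person would: the job done as asked, in the order asked, and still so for the second after the job is handed in, with the robot touching nothing.
It also fails if it takes over 69 s, if anything falls off the work surface, if the arm or the gripper's body presses on something with over 40 N, if the wrist force passes 120 N, or if a joint passes its speed limit or range.

## Robot

A 6-joint arm with a two-finger parallel gripper is mounted at the origin on the work surface. World frame = base frame: x ahead of the robot, y to its left, z up, the work surface at z = 0. Lengths are in m, angles in rad, forces in N, time in s.
With the tool pointing down it reaches from about 0.35 to 0.775 m from the base axis. Payload 7.3 kg.
Tool frame: the origin (TCP) lies between the finger pads; the fingertips stand ahead of it and the grasp point (between the pads) lies 6 mm ahead of it (robot.tip_extent is the x of the fingertips in the tool frame, in m); x points along the fingers, z is the direction in which the jaws open and shut, and the axes are right-handed (so a half turn about x gives the same grasp; the last joint's range is limited). The gripper opens to 92 mm and grips with 3 to 60 N. Pads are 19 mm wide; open, the fingers measure 130 mm over their backs; the gripper's body (75 mm by 190 mm) begins 47 mm behind the grasp point.
Start: joints at [-1.477, 0.342, 1.524, -0, 1.275, -0.146], TCP at [0.125, -0.51, 0.252] pointing down, gripper open.
Joint ranges: [-2.53, 2.53], [-0.77, 2.02], [0.04, 2.7], [-1, 4.14], [0.28, 2.66], [-3.11, 3.11]. Speed limits (rad/s): [2.57, 2.57, 3.14, 3.14, 3.14, 3.14].

## Interface

Orientations are given as [roll, pitch, yaw] about the fixed x, y, z axes, in that order (R = Rz(yaw) Ry(pitch) Rx(roll)).
In Python, from cell import robot gives the robot as it stands. The module is installed in compiled form; this text tells all that it offers.
- The arm moves only by the shell command python3 -m creep 'ROWS' [FORCE]. ROWS is JSON, a list of rows, each an object with "translation": the shift along the tool's x, y, z in m, a list of three; "twist": the turn, a rotation vector about the tool's x, y, z in rad, a list of three; "hand": the opening in per cent of the stroke, from 0 (shut) to 100 (fully open). A call has 1 to 5 rows; each row is the pose to reach, as a shift and turn from the pose measured when the call began, along the tool's axes at that moment; what a row does not reach only later rows make up. A row lasts 1/10 s, in which the tool goes at most 50 mm and 8.59 degrees, less where a joint would pass 70% of its speed; a pose out of reach is approached as far as the arm can. A call with a gripper value outside its range is refused whole. The fingers move at their own pace and stop on an object; FORCE is the grip in N (left out, the last holds). Time passes only in rows, so rows that repeat a pose let the fingers close. It gives the time, the measured TCP pose, the force and the opening at its end, in the units of the state.
- robot.observe(): the state, without advancing time (a new reading comes with each control period).
- robot.read_camera(name): name is "scene" or "top" or "wrist"; returns the picture (400x640x3 uint8, blue, green, red); there is no depth.
- robot.calibration(name): a dict with "intrinsics" (3x3 intrinsics, pixels), "cam_to_world" (4x4, takes a point from camera to world coordinates); the wrist camera has in their place "mount" (4x4, takes a point from camera to tool coordinates, whose origin is the TCP and whose axes are the tool frame's). Camera axes: x right, y up, looking along -z (the intrinsics and any distortion apply to the point x, -y, -z); pixel columns grow to the right and rows downward; lengths in m; the calibration is good to about 2 mm. A picture is of the moment at which its call begins: read the wrist's pose just before it. calibration takes no time and is no camera call.
- robot.hand_in(): hands the job in, once; it reports no verdict.
The state is a dict: "time": time; "qpos": joint angles; "qvel": joint speeds; "joint_efforts": joint torques, N m; "tool_pos": TCP position; "tool_rot": TCP orientation; "contact_force": force on the tool from outside, world axes, zero at the start; "torque": the same for the moment, N m; "opening": finger opening in m.
Only numpy, scipy, OpenCV 4.12 (cv2) and the standard library are available. Lean on these libraries where they do the work, as an engineer would, in place of code of your own. Each camera call takes 0.05 s, during which the arm holds its last target. There are 200 camera calls.

## Working session

There is one attempt and no reset: what is moved stays moved. The work goes in short steps, Python scripts to look and compute and a shell command to move; the robot and the scene stay as the last step left them, time stands still between calls to the robot, and variables do not carry over. Pictures are saved under pics/ and viewed, about 8 in all and at most 12, crops included, and the job is handed in when it is done.

```bash
mkdir -p pics; python3 - <<'E'
from cell import robot
import cv2,numpy as np
for n in("scene","top"):
    cv2.imwrite(f"pics/{n}0.png",robot.read_camera(n))
    c=robot.calibration(n); print(n,{k:np.round(v,4).tolist() if not isinstance(v,str) else v for k,v in c.items()})
print({k:np.round(v,4).tolist() if not isinstance(v,str) else v for k,v in robot.calibration("wrist").items()})
print({k:np.round(v,4).tolist() for k,v in robot.observe().items()},robot.tip_extent)
E
```

```text
scene {'intrinsics': [[363.9158, 0.0, 320.3571], [0.0, 363.9158, 205.5813], [0.0, 0.0, 1.0]], 'cam_to_world': [[0.6005, -0.4133, 0.6845, 1.2179], [0.7994, 0.3322, -0.5007, -0.4614], [-0.0205, 0.8478, 0.5299, 0.7384], [0.0, 0.0, 0.0, 1.0]]}
top {'intrinsics': [[446.8157, 0.0, 314.7056], [0.0, 446.8157, 191.2866], [0.0, 0.0, 1.0]], 'cam_to_world': [[0.0211, 0.9834, -0.1805, 0.3486], [-0.9996, 0.0178, -0.0199, 0.0026], [-0.0164, 0.1808, 0.9834, 1.2964], [0.0, 0.0, 0.0, 1.0]]}
{'intrinsics': [[287.831, 0.0, 326.9065], [0.0, 287.831, 199.754], [0.0, 0.0, 1.0]], 'mount': [[-0.0008, 0.2963, -0.9551, -0.1322], [0.0002, 0.9551, 0.2963, 0.0805], [1.0, 0.0001, -0.0008, 0.0003], [0.0, 0.0, 0.0, 1.0]]}
{'time': 0.1, 'qpos': [-1.477, 0.3426, 1.5249, -0.0, 1.2754, -0.146], 'qvel': [-0.0014, -0.0013, -0.0027, -0.0027, 0.0012, -0.0006], 'joint_efforts': [0.0026, -43.2005, -24.4695, 0.0721, 0.0526, -0.0], 'tool_pos': [0.1247, -0.5096, 0.2511], 'tool_rot': [3.0117, 1.5695, 1.6807], 'contact_force': [-0.2839, -0.6325, 0.2069], 'torque': [0.0803, -0.0013, -0.0329], 'opening': 0.0917} 0.025
```

View pics/scene0.png

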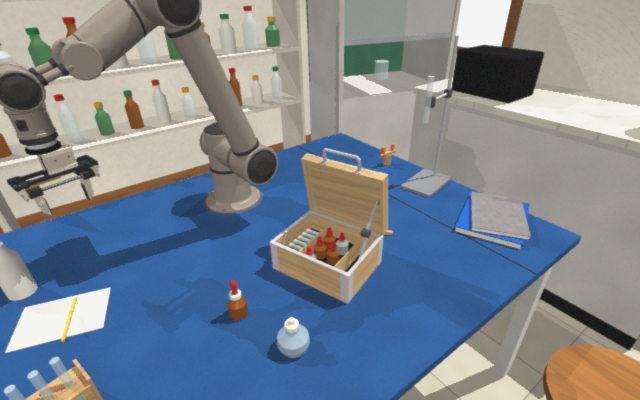

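View pics/top0.png

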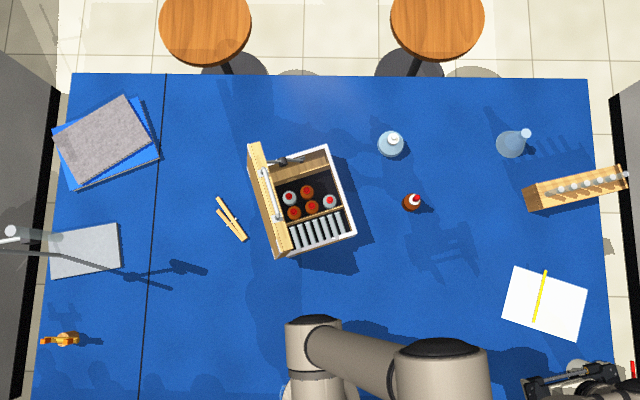

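```bash
cat > h.py <<'E'
import numpy as np,cv2
from cell import robot
def cam(n):
    c=robot.calibration(n);return np.array(c["intrinsics"]),np.array(c["cam_to_world"])
def ray(n,u,v):
    K,T=cam(n);d=np.linalg.inv(K)@[u,v,1];d=T[:3,:3]@[d[0],-d[1],-d[2]];return T[:3,3],d/np.linalg.norm(d)
def onz(n,u,v,z):
    o,d=ray(n,u,v);return o+d*(z-o[2])/d[2]
def two(p,q):
    o1,d1=ray("top",*p);o2,d2=ray("scene",*q)
    s=np.linalg.lstsq(np.c_[d1,-d2],o2-o1,rcond=None)[0]
    a,b=o1+s[0]*d1,o2+s[1]*d2;return (a+b)/2,np.linalg.norm(a-b)
def proj(n,P,T=None):
    K,C=cam(n);p=np.linalg.inv(C)@[*P,1];q=K@[p[0],-p[1],-p[2]];return q[:2]/q[2]
E
python3 - <<'E'
import cv2,numpy as np
t=cv2.imread("pics/top0.png")[135:265,240:365];s=cv2.imread("pics/scene0.png")[145:300,265:395]
a=cv2.resize(t,(400,416),interpolation=2);b=cv2.resize(s,(400,477),interpolation=2)
o=np.zeros((477,800,3),np.uint8);o[:416,:400]=a;o[:,400:]=b;cv2.imwrite("pics/crop1.png",o)
E
```

```text
(no output)
```

View pics/crop1.png

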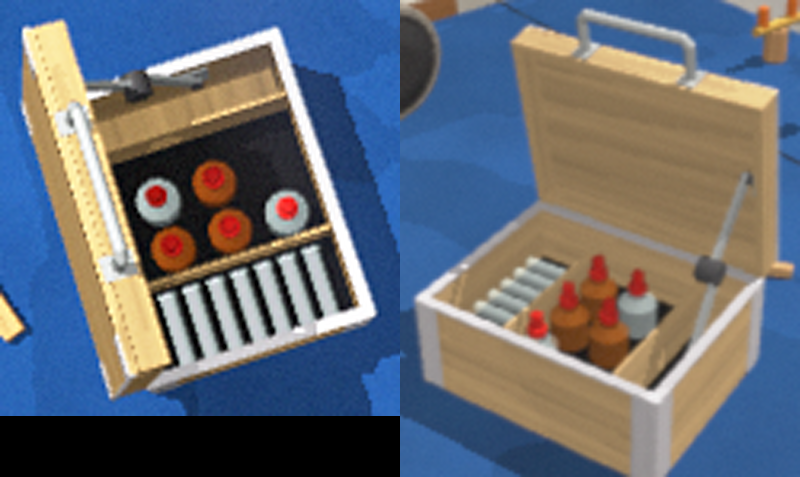

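```bash
python3 - <<'E'
from h import *
np.set_printoptions(precision=4,suppress=True)
A=two((326.9,144.1),(348.2,275));B=two((356.9,232.5),(270.8,242.5))
print("rim+x",A,onz("top",326.9,144.1,.1),onz("scene",348.2,275,.1));print("rim-x",B,onz("top",356.9,232.5,.1),onz("scene",270.8,242.5,.1))
print("knob",two((282.8,161.3),(365.4,232.4)))
print("hL",two((277.5,216.9),(325.1,151.5)),"hR",two((265,169.4),(359.9,161.3)))
print("handle top z.34",onz("top",277.5,216.9,.337),onz("top",265,169.4,.337))
a=(onz("top",326.9,144.1,.1)+onz("scene",348.2,275,.1))/2;b=(onz("top",356.9,232.5,.1)+onz("scene",270.8,242.5,.1))/2
ex=a-b;L=np.linalg.norm(ex);ex/=L;ey=np.cross([0,0,1],ex);o=(a+b)/2+.1*ey;o[2]=0
print(L,"ex",ex,"yaw",np.arctan2(ex[1],ex[0]),"o",o)
c=lambda x,y,z:o+ex*x+ey*y+np.array([0,0,z])
t=np.deg2rad(80)
top=(.1-.11*np.cos(t),.1+.11*np.sin(t));foot=(-.02,.07)
print("handle",c(0,.1-.24*np.cos(t),.1+.24*np.sin(t)),"top",top,np.hypot(top[0]-foot[0],top[1]-foot[1]))
for n,P in(("foot",c(.115,-.02,.07)),("topp",c(.115,*top)),("h",c(0,.1-.24*np.cos(t),.1+.24*np.sin(t)))):print(n,P,proj("top",P),proj("scene",P))
E
```

```text
rim+x (array([ 0.7023, -0.0034,  0.1004]), np.float64(0.001868791399604388)) [ 0.7019 -0.0042  0.1   ] [ 0.7024 -0.0023  0.1   ]
rim-x (array([ 0.4591, -0.0875,  0.0966]), np.float64(0.0023898276036636544)) [ 0.4582 -0.0883  0.1   ] [ 0.4637 -0.0885  0.1   ]
knob (array([0.6394, 0.1124, 0.1448]), np.float64(0.00014080827875920932))
hL (array([0.4692, 0.1042, 0.3288]), np.float64(0.004772696625992605)) hR (array([0.576 , 0.1366, 0.3276]), np.float64(0.006234725345414775))
handle top z.34 [0.4669 0.1013 0.337 ] [0.5718 0.1328 0.337 ]
0.2558206408019942 ex [0.943  0.3329 0.    ] yaw 0.3393597430204753 o [0.5483 0.0485 0.    ]
handle [0.5288 0.1035 0.3364] top (np.float64(0.08089870045663766), np.float64(0.2083288528313429)) 0.17121746195839257
foot [0.6634 0.0679 0.07  ] [301.0769 159.8591] [358.1481 264.4871]
topp [0.6298 0.163  0.2083] [260.383  158.4509] [377.6318 205.1818]
h [0.5288 0.1035 0.3364] [277.5754 188.8028] [337.6339 156.0984]
```

```bash
cat >> h.py <<'E'
from scipy.spatial.transform import Rotation as Ro
yaw=.3394;ex=np.array([np.cos(yaw),np.sin(yaw),0]);ey=np.array([-ex[1],ex[0],0]);O=np.array([.5483,.0485,0])
C=lambda x,y,z:O+ex*x+ey*y+np.array([0,0,z])
def case(P):d=np.array(P)-O;return np.array([d@ex,d@ey,d[2]])
def Rtool(dy,dz,s=-1):   # tool x along case (0,dy,dz); z = s*ex
    x=ey*dy+np.array([0,0,dz]);x/=np.linalg.norm(x);z=s*ex;return np.c_[x,np.cross(z,x),z]
def Rgrasp(s=1):         # tool down, z = s*ey
    x=np.array([0,0,-1.]);z=s*ey;return np.c_[x,np.cross(z,x),z]
def go(P,R):
    s=robot.observe();R0=Ro.from_euler("xyz",s["tool_rot"]).as_matrix()
    print("t",np.round(s["time"],2),"tcp case",np.round(case(s["tool_pos"]),4),"F",np.round(s["contact_force"],1),"op",round(float(s["opening"]),4),"q",np.round(s["qpos"],2))
    print("trans",np.round(R0.T@(P-s["tool_pos"]),3),"twist",np.round(Ro.from_matrix(R0.T@R).as_rotvec(),3))
E
python3 - <<'E'
from h import *
np.set_printoptions(precision=4,suppress=True)
s=robot.observe();print(Ro.from_euler("xyz",s["tool_rot"]).as_matrix())
print("burner",case(onz("top",393,139,.09)),"dropper",case(onz("top",414,199,.11)))
d=np.array([.66,-.75])
for sg in(1,-1):
    go(C(.097,*(np.array([.03,.145])-d*(.012+.025+.11))),Rtool(*d,sg))
E
```

```text
[[-0.0001  0.9714  0.2375]
 [ 0.0013  0.2375 -0.9714]
 [-1.      0.0002 -0.0013]]
burner [ 0.0854 -0.2819  0.09  ] dropper [-0.0944 -0.2727  0.11  ]
t 0.1 tcp case [-0.5853 -0.3853  0.2511] F [-0.3 -0.6  0.2] op 0.0917 q [-1.48  0.34  1.52 -0.    1.28 -0.15]
trans [-0.003  0.647 -0.385] twist [-1.59   0.599  0.542]
t 0.1 tcp case [-0.5853 -0.3853  0.2511] F [-0.3 -0.6  0.2] op 0.0917 q [-1.48  0.34  1.52 -0.    1.28 -0.15]
trans [-0.003  0.647 -0.385] twist [ 1.402  0.528 -0.584]
```

```bash
python3 -m creep '[{"translation":[-0.02,0.13,-0.08],"twist":[0.28,0.1,-0.12],"hand":0},{"translation":[-0.04,0.26,-0.16],"twist":[0.56,0.2,-0.24],"hand":0},{"translation":[-0.04,0.26,-0.16],"twist":[0.56,0.2,-0.24],"hand":0},{"translation":[-0.04,0.26,-0.16],"twist":[0.56,0.2,-0.24],"hand":0},{"translation":[-0.04,0.26,-0.16],"twist":[0.56,0.2,-0.24],"hand":0}]' 30
python3 - <<'E'
from h import *
d=np.array([.66,-.75])
go(C(.097,*(np.array([.03,.145])-d*(.012+.025+.11))),Rtool(*d,-1))
E
```

```text
time: 0.6
tool_pos: [0.2881, -0.3445, 0.2815]
tool_rot: [-1.981, 1.258, 2.402]
contact_force: [0.8, -1.1, -0.1]
opening: 0.0566
t 0.6 tcp case [-0.3761 -0.284   0.2815] F [ 0.8 -1.1 -0.1] op 0.0566 q [-0.99  0.36  1.46 -0.08  1.63  0.91]
trans [ 0.015  0.243 -0.461] twist [ 0.833  0.328 -0.35 ]
```

```bash
python3 -m creep '[{"translation":[0.0,0.12,-0.23],"twist":[0.42,0.16,-0.18],"hand":0},{"translation":[0.0,0.12,-0.23],"twist":[0.42,0.16,-0.18],"hand":0},{"translation":[0.0,0.12,-0.23],"twist":[0.42,0.16,-0.18],"hand":0},{"translation":[0.0,0.12,-0.23],"twist":[0.42,0.16,-0.18],"hand":0},{"translation":[0.0,0.12,-0.23],"twist":[0.42,0.16,-0.18],"hand":0}]'
python3 - <<'E'
from h import *
d=np.array([.66,-.75])
go(C(.097,*(np.array([.03,.145])-d*(.012+.025+.11))),Rtool(*d,-1))
E
```

```text
time: 1.1
tool_pos: [0.4685, -0.1717, 0.275]
tool_rot: [-1.774, 1.036, 2.165]
contact_force: [0.2, -1.3, -0.4]
opening: 0.0166
t 1.1 tcp case [-0.1486 -0.181   0.275 ] F [ 0.2 -1.3 -0.4] op 0.0166 q [-0.61  0.54  1.25  0.19  1.85  1.74]
trans [ 0.042  0.023 -0.267] twist [ 0.409  0.169 -0.17 ]
```

```bash
python3 -m creep '[{"translation":[0.0,0.02,-0.25],"twist":[0.41,0.17,-0.17],"hand":0},{"translation":[0.0,0.02,-0.25],"twist":[0.41,0.17,-0.17],"hand":0},{"translation":[0.02,0.02,-0.26],"twist":[0.41,0.17,-0.17],"hand":0},{"translation":[0.02,0.02,-0.26],"twist":[0.41,0.17,-0.17],"hand":0},{"translation":[0.02,0.02,-0.265],"twist":[0.41,0.17,-0.17],"hand":0}]'
python3 - <<'E'
from h import *
d=np.array([.66,-.75])
go(C(.097,*(np.array([.03,.145])-d*(.012+.025+.11))),Rtool(*d,-1))
E
```

```text
time: 1.6
tool_pos: [0.6524, -0.0036, 0.2746]
tool_rot: [-1.568, 0.848, 1.909]
contact_force: [0.9, -1.0, -0.2]
opening: 0.0002
t 1.6 tcp case [ 0.0808 -0.0838  0.2746] F [ 0.9 -1.  -0.2] op 0.0002 q [-0.36  0.8   0.86  0.57  1.93  2.53]
trans [ 0.026  0.    -0.016] twist [-0.004 -0.001  0.002]
```

```bash
python3 -m creep '[{"translation":[0.045,0,-0.016],"twist":[0,0,0],"hand":0},{"translation":[0.09,0,-0.016],"twist":[0,0,0],"hand":0},{"translation":[0.09,0,-0.016],"twist":[0,0,0],"hand":0}]'
python3 - <<'E'
from h import *
d=np.array([.66,-.75])
go(C(.097,*(np.array([.03,.145])-d*(.012+.025))),Rtool(*d,-1))
w=robot.read_camera("wrist");s=robot.read_camera("scene")[130:300,255:415]
o=np.zeros((425,800,3),np.uint8);o[:425,:400]=cv2.resize(s,(400,425),interpolation=2);o[:250,400:]=cv2.resize(w,(400,250));cv2.imwrite("pics/p1.png",o)
E
```

```text
time: 1.9
tool_pos: [0.6439, 0.0624, 0.201]
tool_rot: [-1.55, 0.84, 1.927]
contact_force: [-0.6, 0.1, -0.7]
opening: 0.0003
t 1.9 tcp case [ 0.0948 -0.0187  0.201 ] F [-0.6  0.1 -0.7] op 0.0003 q [-0.27  0.81  1.05  0.58  1.74  2.5 ]
trans [ 0.037  0.001 -0.003] twist [-0.008  0.011  0.009]
```

View pics/p1.png

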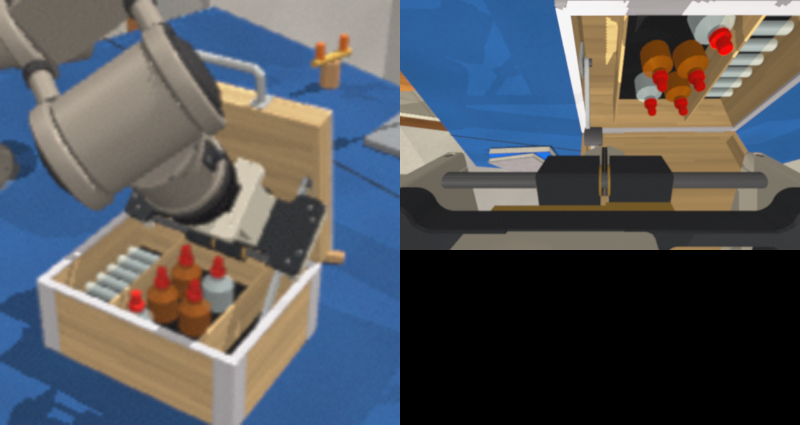

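```bash
cat >> h.py <<'E'
from scipy.optimize import brentq
F=np.array([-.02,.07])
def knee(k):
    D=2*.089*np.cos((k-.13)/2)
    top=lambda th:np.array([.1,.1])+Ro.from_euler("z",th).as_matrix()[:2,:2]@np.array([-.11*np.cos(1.396)+.0085*np.sin(1.396),.11*np.sin(1.396)+.0085*np.cos(1.396)])
    th=brentq(lambda t:np.hypot(*(top(t)-F))-D,-.1,1.5) if np.hypot(*(top(0)-F))>D else 0.
    u=(top(th)-F);u/=np.hypot(*u);n=np.array([u[1],-u[0]])
    return F+u*D/2+n*.089*np.sin((k-.13)/2),th,top(th)
E
python3 - <<'E'
from h import *
for k in(0,.13,.4,.8,1.0,1.2,1.4):
    p,t,tp=knee(k);print(k,np.round(p,4),round(t,3),np.round(tp,3))
E
python3 -m creep '[{"translation":[0.03,0,-0.003],"twist":[0,0,0],"hand":0},{"translation":[0.037,0,-0.003],"twist":[0,0,0],"hand":0},{"translation":[0.037,0,-0.003],"twist":[0,0,0],"hand":0}]'
```

```text
0 [0.0301 0.1435] 0.0 [0.089 0.21 ]
0.13 [0.0348 0.1401] 0.0 [0.089 0.21 ]
0.4 [0.0434 0.1325] 0.014 [0.088 0.21 ]
0.8 [0.0521 0.1221] 0.118 [0.076 0.208]
1.0 [0.0553 0.1174] 0.199 [0.068 0.206]
1.2 [0.058  0.1129] 0.295 [0.058 0.202]
1.4 [0.0601 0.1087] 0.404 [0.047 0.197]
time: 2.3
tool_pos: [0.6421, 0.082, 0.179]
tool_rot: [-1.565, 0.846, 1.912]
contact_force: [0.3, 0.1, 0.7]
opening: 0.0001
```

```bash
python3 -m creep '[{"translation":[0.008,0,0],"twist":[0,0,0],"hand":0},{"translation":[0.014,-0.001,0],"twist":[0,0,0],"hand":0},{"translation":[0.02,-0.002,0],"twist":[0,0,0],"hand":0},{"translation":[0.02,-0.002,0],"twist":[0,0,0],"hand":0}]'
python3 - <<'E'
from h import *
d=np.array([.66,-.75])
go(C(.097,*(knee(0.95)[0]-d*(.012+.025))),Rtool(*d,-1))
E
```

```text
time: 2.7
tool_pos: [0.6373, 0.096, 0.1653]
tool_rot: [-1.565, 0.847, 1.911]
contact_force: [0.3, -0.2, 0.5]
opening: 0.0006
t 2.7 tcp case [0.0997 0.0151 0.1653] F [ 0.3 -0.2  0.5] op 0.0006 q [-0.23  0.82  1.14  0.59  1.62  2.47]
trans [0.024 0.001 0.003] twist [-0.005  0.001  0.002]
```

```bash
python3 - <<'E'
from h import *
w=robot.read_camera("wrist");s=robot.read_camera("scene")[150:270,290:410];t=robot.read_camera("top")[125:245,235:355]
o=np.zeros((600,800,3),np.uint8);o[:300,:400]=cv2.resize(s[:90],(400,300),interpolation=2);o[300:,:400]=cv2.resize(t[:90],(400,300),interpolation=2);o[:500,400:]=cv2.resize(w[150:350,240:400],(400,500),interpolation=2);cv2.imwrite("pics/p2.png",o)
E
```

```text
(no output)
```

View pics/p2.png

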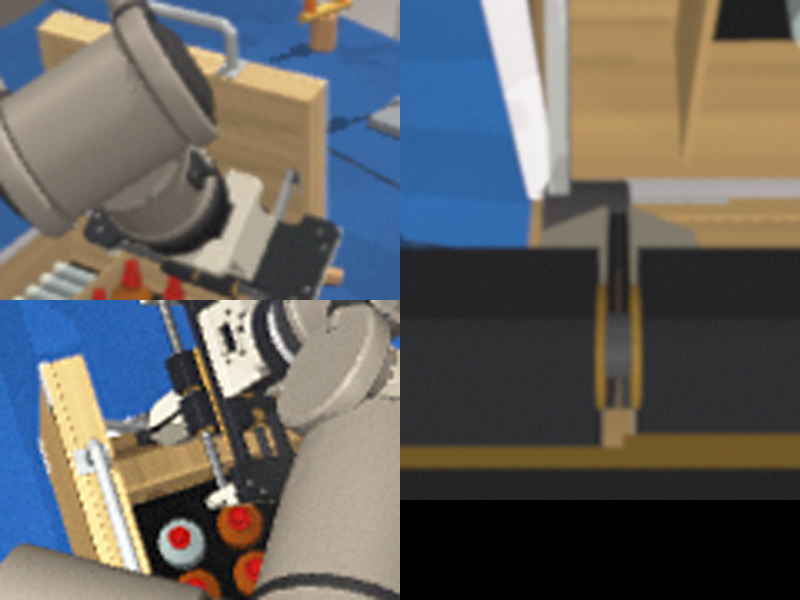

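```bash
python3 -m creep '[{"translation":[0.008,0,0],"twist":[0,0,0],"hand":0},{"translation":[0.014,0,0],"twist":[0,0,0],"hand":0},{"translation":[0.014,0,0],"twist":[0,0,0],"hand":0}]'
python3 - <<'E'
from h import *
d=np.array([.66,-.75])
go(C(.097,*(knee(0.95)[0]-d*(.012+.025))),Rtool(*d,-1))
E
```

```text
time: 3.15
tool_pos: [0.6339, 0.1048, 0.1542]
tool_rot: [-1.564, 0.847, 1.912]
contact_force: [0.5, -0.5, 0.3]
opening: 0.0006
t 3.15 tcp case [0.0995 0.0246 0.1542] F [ 0.5 -0.5  0.3] op 0.0006 q [-0.22  0.82  1.16  0.6   1.59  2.47]
trans [0.01  0.001 0.002] twist [-0.005  0.001  0.003]
```

```bash
cat >> h.py <<'E'
def pw(P):
    s=robot.observe();c=robot.calibration("wrist");R0=Ro.from_euler("xyz",s["tool_rot"]).as_matrix()
    p=np.linalg.inv(np.array(c["mount"]))@[*(R0.T@(P-s["tool_pos"])),1];q=np.array(c["intrinsics"])@[p[0],-p[1],-p[2]];return np.round(q[:2]/q[2],1)
E
python3 - <<'E'
from h import *
for k in(0,.13,.3,.5,.8):
  for r in (0,):
    print(k,pw(C(.107,*knee(k)[0])))
s=robot.observe();R0=Ro.from_euler("xyz",s["tool_rot"]).as_matrix()
for y in(-.0095,0,.0095):print("tip",y,pw(s["tool_pos"]+R0@[.025,y,0]))
w=robot.read_camera("wrist");s=robot.read_camera("scene")
o=np.zeros((500,800,3),np.uint8);o[:,400:]=cv2.resize(w[150:350,240:400],(400,500),interpolation=2);o[:400,:400]=cv2.resize(s[180:260,330:410],(400,400),interpolation=2);cv2.imwrite("pics/p3.png",o)
E
```

```text
0 [313.6 257.2]
0.13 [314.1 254.4]
0.3 [314.6 250.1]
0.5 [315.1 245.1]
0.8 [315.7 237.9]
tip -0.0095 [327.1 264.7]
tip 0 [327.1 250.8]
tip 0.0095 [327.1 236.4]
```

View pics/p3.png

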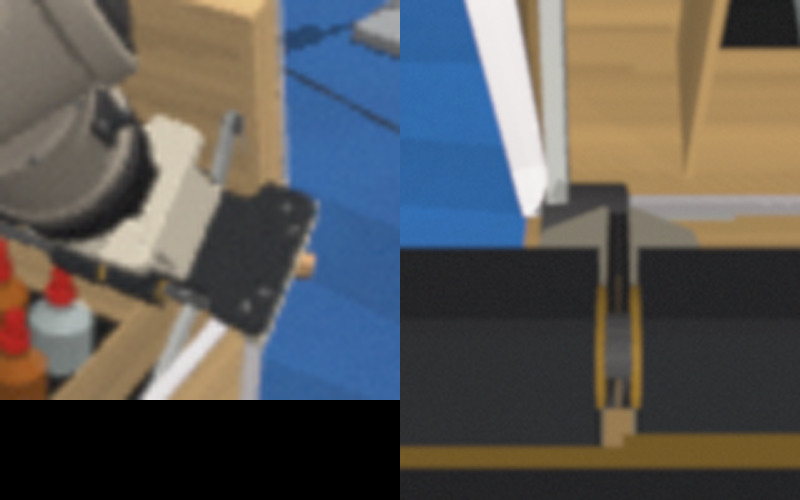

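```bash
python3 -m creep '[{"translation":[0.006,0,0],"twist":[0,0,0],"hand":0},{"translation":[0.011,0,0],"twist":[0,0,0],"hand":0},{"translation":[0.011,0,0],"twist":[0,0,0],"hand":0},{"translation":[0.011,0,0],"twist":[0,0,0],"hand":0}]'
python3 - <<'E'
from h import *
for k in(.5,.8,.9,1.,1.2): print(k,pw(C(.107,*knee(k)[0])))
w=robot.read_camera("wrist");g=cv2.cvtColor(w,6)
for c in (302,308,314):print(c,g[205:262:2,c])
cv2.imwrite("pics/p4.png",w)
E
```

```text
time: 3.65
tool_pos: [0.6316, 0.1111, 0.1461]
tool_rot: [-1.564, 0.847, 1.912]
contact_force: [2.5, -6.6, -0.2]
opening: 0.0003
0.5 [314.3 253.5]
0.8 [314.9 245.4]
0.9 [315.1 242.9]
1.0 [315.3 240.5]
1.2 [315.5 235.8]
302 [207 206 206 207 207 208 208 208 209 209 208 206 175 149  96  72  72  88
 120 124 123 117  66  34  38  34  36  36  34]
308 [148 148 148 146 145 143 142 137 130  77  63  67  68  69  67  70  94 122
 123 122 124 116  67  36  37  36  36  35  35]
314 [150 152 153 152 150 147 147 145 137  75  57  61  63  66  69 103 123 123
 123 124 123 117  66  36  37  37  37  35  37]
```

```bash
python3 -m creep '[{"translation":[-0.04,0,0],"twist":[0,0,0],"hand":0},{"translation":[-0.09,0,0],"twist":[0,0,0],"hand":0},{"translation":[-0.14,0,0],"twist":[0,0,0],"hand":0},{"translation":[-0.19,0,0],"twist":[0,0,0],"hand":30},{"translation":[-0.22,0,0],"twist":[0,0,0],"hand":50}]'
python3 - <<'E'
from h import *
s=robot.read_camera("scene");t=robot.read_camera("top")
o=np.zeros((500,800,3),np.uint8);o[:,:400]=cv2.resize(s[130:280,270:390],(400,500),interpolation=2);o[:400,400:]=cv2.resize(t[130:250,240:360],(400,400),interpolation=2);cv2.imwrite("pics/p5.png",o)
for th in(.1,.2,.3):
    R=1.396-th;P=[.1-.24*np.cos(R)+.015*np.sin(R),.1+.24*np.sin(R)+.015*np.cos(R)]
    print(th,np.round(P,3),[proj(n,C(x,*P)).round(1).tolist() for n in("top","scene") for x in(-.05,.05)])
for sg in(1,-1):go(C(0,-.03,.42),Rgrasp(sg))
E
```

```text
time: 4.2
tool_pos: [0.6806, -0.0279, 0.3139]
tool_rot: [-1.568, 0.849, 1.908]
contact_force: [0.9, 0.2, 0.0]
opening: 0.0118
0.1 [0.049 0.335] [[288.4, 209.0], [274.8, 166.6], [320.1, 153.8], [352.4, 162.0]]
0.2 [0.026 0.329] [[298.7, 206.1], [285.0, 164.0], [315.4, 159.0], [347.9, 167.5]]
0.3 [0.004 0.32 ] [[308.6, 203.5], [294.8, 161.9], [310.7, 165.0], [343.3, 174.0]]
t 4.3 tcp case [ 0.0997 -0.117   0.3138] F [-0.2 -0.2 -0.4] op 0.0198 q [-0.38  0.87  0.61  0.61  2.08  2.62]
trans [-0.023 -0.135  0.1  ] twist [1.492 0.561 0.565]
t 4.3 tcp case [ 0.0997 -0.117   0.3138] F [-0.2 -0.2 -0.4] op 0.0198 q [-0.38  0.87  0.61  0.61  2.08  2.62]
trans [-0.023 -0.135  0.1  ] twist [-1.501 -0.566  0.561]
```

View pics/p5.png

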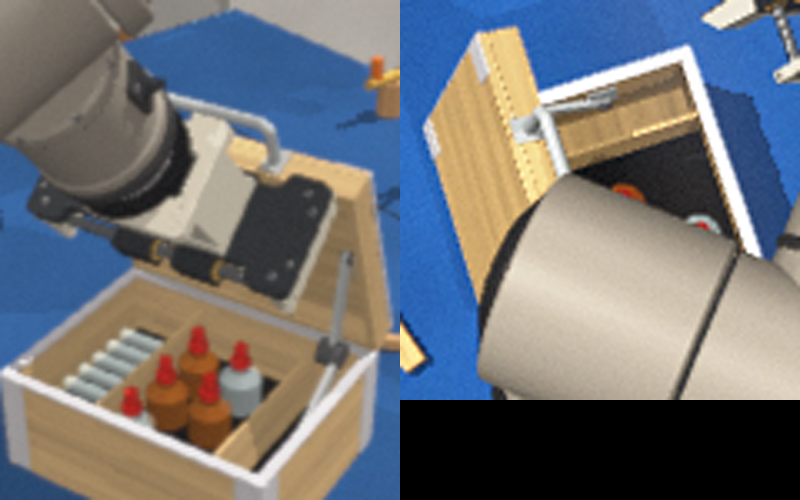

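```bash
python3 -m creep '[{"translation":[-0.035,-0.03,0],"twist":[0,0,0],"hand":50},{"translation":[-0.075,-0.065,0],"twist":[-0.1,-0.04,0.04],"hand":50},{"translation":[-0.11,-0.1,0.01],"twist":[-0.25,-0.09,0.09],"hand":50},{"translation":[-0.11,-0.12,0.03],"twist":[-0.4,-0.15,0.15],"hand":50},{"translation":[-0.11,-0.13,0.05],"twist":[-0.55,-0.2,0.2],"hand":50}]'
python3 - <<'E'
from h import *
go(C(0,.028,.43),Rgrasp(-1))
E
```

```text
time: 4.8
tool_pos: [0.6266, -0.0193, 0.482]
tool_rot: [-1.842, 1.041, 2.149]
contact_force: [-1.4, -0.9, 0.8]
opening: 0.0454
t 4.8 tcp case [ 0.0513 -0.09    0.482 ] F [-1.4 -0.9  0.8] op 0.0454 q [-0.31  0.84  0.13  0.58  2.51  2.4 ]
trans [ 0.109 -0.086 -0.001] twist [-1.035 -0.399  0.386]
```

```bash
python3 -m creep '[{"translation":[0.02,-0.03,0],"twist":[-0.13,-0.05,0.05],"hand":50},{"translation":[0.05,-0.06,0],"twist":[-0.26,-0.1,0.1],"hand":50},{"translation":[0.08,-0.08,0],"twist":[-0.39,-0.15,0.15],"hand":50},{"translation":[0.1,-0.086,0],"twist":[-0.52,-0.2,0.2],"hand":50},{"translation":[0.1,-0.086,0],"twist":[-0.65,-0.25,0.25],"hand":50}]'
python3 - <<'E'
from h import *
go(C(0,.028,.43),Rgrasp(-1))
E
```

```text
time: 5.3
tool_pos: [0.5372, 0.0734, 0.4351]
tool_rot: [-2.139, 1.329, 2.458]
contact_force: [0.6, -0.2, 0.1]
opening: 0.0458
t 5.3 tcp case [-0.0022  0.0272  0.4351] F [ 0.6 -0.2  0.1] op 0.0458 q [-0.08  0.42  0.94  0.15  1.98  1.65]
trans [ 0.005  0.003 -0.001] twist [-0.452 -0.174  0.171]
```

```bash
python3 -m creep '[{"translation":[0,0,0],"twist":[-0.15,-0.06,0.06],"hand":60},{"translation":[0.005,0.003,0],"twist":[-0.3,-0.12,0.115],"hand":60},{"translation":[0.005,0.003,0],"twist":[-0.452,-0.174,0.171],"hand":60},{"translation":[0.005,0.003,0],"twist":[-0.452,-0.174,0.171],"hand":60}]'
python3 - <<'E'
from h import *
go(C(0,.028,.43),Rgrasp(-1))
for th in(.15,.2,.25):
    R=1.396-th;P=[.1-.24*np.cos(R)+.015*np.sin(R),.1+.24*np.sin(R)+.015*np.cos(R)]
    print(th,np.round(P,3),[pw(C(x,*P)) for x in (-.04,0,.04)])
cv2.imwrite("pics/p6.png",robot.read_camera("wrist"))
E
```

```text
time: 5.7
tool_pos: [0.5379, 0.0756, 0.4284]
tool_rot: [-0.135, 1.57, -1.358]
contact_force: [-0.8, 0.7, 0.7]
opening: 0.0547
t 5.7 tcp case [-0.0008  0.029   0.4284] F [-0.8  0.7  0.7] op 0.0547 q [-0.    0.31  1.09 -0.    1.74  1.22]
trans [-0.002  0.001  0.001] twist [0.008 0.001 0.   ]
0.15 [0.038 0.332] [array([316.1, 252.6]), array([316. , 209.7]), array([315.9, 162.4])]
0.2 [0.026 0.329] [array([329.2, 250.9]), array([329.7, 208.5]), array([330.3, 161.8])]
0.25 [0.015 0.325] [array([341.7, 249. ]), array([342.8, 207.1]), array([344. , 161.1])]
```

View pics/p6.png

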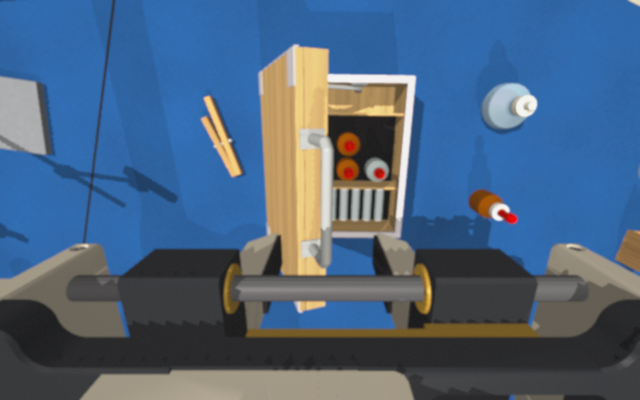

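```bash
python3 -m creep '[{"translation":[0.045,0,0],"twist":[0,0,0],"hand":60},{"translation":[0.085,0,0],"twist":[0,0,0],"hand":60},{"translation":[0.092,0,0],"twist":[0,0,0],"hand":60},{"translation":[0.092,0,0],"twist":[0,0,0],"hand":60}]'
python3 -m creep '[{"translation":[0.0,0,0],"twist":[0,0,0],"hand":0},{"translation":[0.0,0,0],"twist":[0,0,0],"hand":0},{"translation":[0,0,0],"twist":[0,0,0],"hand":0},{"translation":[0,0,0],"twist":[0,0,0],"hand":0},{"translation":[0,0,0],"twist":[0,0,0],"hand":0}]' 15
python3 -m creep '[{"translation":[0.0,0,0],"twist":[0,0,0],"hand":0},{"translation":[0.0,0,0],"twist":[0,0,0],"hand":0},{"translation":[0,0,0],"twist":[0,0,0],"hand":0}]' 15
python3 - <<'E'
from h import *
go(C(0,.028,.336),Rgrasp(-1))
E
```

```text
time: 6.15
tool_pos: [0.5372, 0.0761, 0.3358]
tool_rot: [-1.701, 1.568, -2.923]
contact_force: [0.3, -0.6, 0.7]
opening: 0.0547
time: 6.65
tool_pos: [0.5373, 0.0761, 0.3362]
tool_rot: [-1.622, 1.569, -2.844]
contact_force: [-0.2, 0.2, -0.3]
opening: 0.0191
time: 6.95
tool_pos: [0.5373, 0.076, 0.3364]
tool_rot: [-1.558, 1.569, -2.78]
contact_force: [-0.2, -0.1, 2.0]
opening: 0.0093
t 6.95 tcp case [-0.0012  0.0296  0.3364] F [-0.2 -0.1  2. ] op 0.0093 q [-0.    0.33  1.31 -0.    1.5   1.22]
trans [0.    0.001 0.002] twist [0.01  0.    0.001]
```

```bash
cat >> h.py <<'E'
def arc(th):R=1.396-th;return np.array([.1-.24*np.cos(R)+.015*np.sin(R),.1+.24*np.sin(R)+.015*np.cos(R)])
def table(dth=.03,n=15,off=(0,0)):
    s=robot.observe();c=case(s["tool_pos"])[1:]-[0,.006];R0=Ro.from_euler("xyz",s["tool_rot"]).as_matrix()
    v=c-[.1,.1];th=1.396-(np.arctan2(v[1],-v[0])-np.arctan2(.015,.24))
    print("t",round(float(s["time"]),2),"th",round(th,3),"r",round(np.hypot(*v),4),"F",np.round(s["contact_force"],1),"op",round(float(s["opening"]),4),"x",round(case(s["tool_pos"])[0],4),"q",np.round(s["qpos"],2))
    base=arc(th)
    for i in range(1,n+1):
        t=min(th+dth*i,1.396);d=arc(t)-base;print(round(t,3),np.round(R0.T@(ey*d[0]+np.array([0,0,d[1]])),4))
E
python3 - <<'E'
from h import *
table(.03,10)
E
```

```text
t 6.95 th 0.184 r 0.2409 F [-0.2 -0.1  2. ] op 0.0093 x -0.0012 q [-0.    0.33  1.31 -0.    1.5   1.22]
0.214 [ 0.0022 -0.0001  0.0069]
0.244 [ 0.0046 -0.0001  0.0137]
0.274 [ 0.0072 -0.0002  0.0204]
0.304 [ 0.0101 -0.0003  0.027 ]
0.334 [ 0.0131 -0.0003  0.0336]
0.364 [ 0.0163 -0.0004  0.04  ]
0.394 [ 0.0197 -0.0004  0.0464]
0.424 [ 0.0233 -0.0005  0.0527]
0.454 [ 0.0271 -0.0005  0.0588]
0.484 [ 0.031  -0.0006  0.0648]
```

```bash
python3 -m creep '[{"translation":[0.002,0,0.007],"twist":[0,0,0],"hand":0},{"translation":[0.0045,0,0.0135],"twist":[0,0,0],"hand":0},{"translation":[0.007,0,0.0205],"twist":[0,0,0],"hand":0},{"translation":[0.010,0,0.027],"twist":[0,0,0],"hand":0},{"translation":[0.013,0,0.0335],"twist":[0,0,0],"hand":0}]' 20
python3 - <<'E'
from h import *
table(.03,5)
E
```

```text
time: 7.45
tool_pos: [0.5487, 0.0437, 0.323]
tool_rot: [-1.594, 1.568, -2.816]
contact_force: [-3.4, -0.8, 2.2]
opening: 0.0092
t 7.45 th 0.337 r 0.2409 F [-3.4 -0.8  2.2] op 0.0092 x -0.0013 q [-0.06  0.35  1.32 -0.    1.48  1.16]
0.367 [ 0.0032 -0.0001  0.0064]
0.397 [ 0.0067 -0.0001  0.0128]
0.427 [ 0.0103 -0.0002  0.019 ]
0.457 [ 0.0141 -0.0002  0.0252]
0.487 [ 0.018  -0.0002  0.0312]
```

```bash
python3 -m creep '[{"translation":[0.003,0,0.0065],"twist":[0,0,0],"hand":0},{"translation":[0.0065,0,0.013],"twist":[0,0,0],"hand":0},{"translation":[0.0105,0,0.019],"twist":[0,0,0],"hand":0},{"translation":[0.014,0,0.025],"twist":[0,0,0],"hand":0},{"translation":[0.018,0,0.031],"twist":[0,0,0],"hand":0}]'
python3 - <<'E'
from h import *
table(.03,5)
E
```

```text
time: 7.95
tool_pos: [0.559, 0.0139, 0.3046]
tool_rot: [-1.644, 1.567, -2.866]
contact_force: [-4.5, -0.5, 2.2]
opening: 0.0088
t 7.95 th 0.489 r 0.2408 F [-4.5 -0.5  2.2] op 0.0088 x -0.0014 q [-0.11  0.37  1.33 -0.    1.44  1.11]
0.519 [ 0.0042 -0.      0.0059]
0.549 [ 0.0085 -0.0001  0.0116]
0.579 [ 0.013  -0.0001  0.0173]
0.609 [ 0.0177 -0.0001  0.0228]
0.639 [ 0.0225 -0.0002  0.0281]
```

```bash
python3 -m creep '[{"translation":[0.004,0,0.006],"twist":[0,0,0],"hand":0},{"translation":[0.0085,0,0.0115],"twist":[0,0,0],"hand":0},{"translation":[0.013,0,0.0175],"twist":[0,0,0],"hand":0},{"translation":[0.0175,0,0.023],"twist":[0,0,0],"hand":0},{"translation":[0.0225,0,0.028],"twist":[0,0,0],"hand":0}]'
python3 - <<'E'
from h import *
table(.03,5)
E
```

```text
time: 8.45
tool_pos: [0.5685, -0.0129, 0.2815]
tool_rot: [-1.616, 1.567, -2.838]
contact_force: [-4.2, -1.0, 0.5]
opening: 0.009
t 8.45 th 0.641 r 0.2407 F [-4.2 -1.   0.5] op 0.009 x -0.0014 q [-0.16  0.41  1.35 -0.    1.39  1.07]
0.671 [ 0.005  -0.      0.0052]
0.701 [ 0.0102 -0.0001  0.0102]
0.731 [ 0.0155 -0.0001  0.0151]
0.761 [ 0.021  -0.0001  0.0198]
0.791 [ 0.0266 -0.0001  0.0244]
```

```bash
python3 -m creep '[{"translation":[0.005,0,0.005],"twist":[0,0,0],"hand":0},{"translation":[0.010,0,0.010],"twist":[0,0,0],"hand":0},{"translation":[0.0155,0,0.015],"twist":[0,0,0],"hand":0},{"translation":[0.021,0,0.02],"twist":[0,0,0],"hand":0},{"translation":[0.0265,0,0.0245],"twist":[0,0,0],"hand":0}]'
python3 - <<'E'
from h import *
table(.03,5)
E
```

```text
time: 8.95
tool_pos: [0.5768, -0.0364, 0.2544]
tool_rot: [-1.661, 1.566, -2.884]
contact_force: [-4.8, -0.3, 0.4]
opening: 0.0088
t 8.95 th 0.794 r 0.2407 F [-4.8 -0.3  0.4] op 0.0088 x -0.0014 q [-0.19  0.44  1.36 -0.    1.34  1.03]
0.824 [ 0.0057 -0.      0.0044]
0.854 [ 0.0116 -0.      0.0086]
0.884 [ 0.0176 -0.      0.0126]
0.914 [ 0.0237 -0.      0.0164]
0.944 [ 0.03 -0.    0.02]
```

```bash
python3 -m creep '[{"translation":[0.0055,0,0.0045],"twist":[0,0,0],"hand":0},{"translation":[0.0115,0,0.0085],"twist":[0,0,0],"hand":0},{"translation":[0.0175,0,0.0125],"twist":[0,0,0],"hand":0},{"translation":[0.0235,0,0.0165],"twist":[0,0,0],"hand":0},{"translation":[0.03,0,0.02],"twist":[0,0,0],"hand":0}]' 30
python3 - <<'E'
from h import *
table(.03,5)
E
```

```text
time: 9.45
tool_pos: [0.5835, -0.0555, 0.2238]
tool_rot: [-1.683, 1.566, -2.906]
contact_force: [-5.7, -1.0, 1.1]
opening: 0.0087
t 9.45 th 0.947 r 0.2406 F [-5.7 -1.   1.1] op 0.0087 x -0.0014 q [-0.22  0.48  1.39 -0.    1.28  1.  ]
0.977 [ 0.0063 -0.      0.0034]
1.007 [ 0.0128 -0.      0.0067]
1.037 [0.0193 0.     0.0097]
1.067 [0.0259 0.     0.0126]
1.097 [0.0326 0.     0.0153]
```

```bash
python3 -m creep '[{"translation":[0.006,0,0.0035],"twist":[0,0,0],"hand":0},{"translation":[0.0125,0,0.0065],"twist":[0,0,0],"hand":0},{"translation":[0.019,0,0.0095],"twist":[0,0,0],"hand":0},{"translation":[0.0255,0,0.0125],"twist":[0,0,0],"hand":0},{"translation":[0.0325,0,0.0155],"twist":[0,0,0],"hand":0}]'
python3 - <<'E'
from h import *
table(.025,7)
cv2.imwrite("pics/p7.png",robot.read_camera("scene")[130:370,200:500])
E
```

```text
time: 9.95
tool_pos: [0.5886, -0.0701, 0.1906]
tool_rot: [-1.795, 1.566, -3.018]
contact_force: [-4.0, 1.3, -0.7]
opening: 0.0085
t 9.95 th 1.099 r 0.2406 F [-4.   1.3 -0.7] op 0.0085 x -0.0015 q [-0.25  0.52  1.42 -0.    1.21  0.98]
1.124 [0.0057 0.     0.0021]
1.149 [0.0114 0.     0.004 ]
1.174 [0.0171 0.     0.0057]
1.199 [0.0229 0.     0.0073]
1.224 [0.0287 0.0001 0.0088]
1.249 [0.0346 0.0001 0.0102]
1.274 [0.0405 0.0001 0.0113]
```

View pics/p7.png

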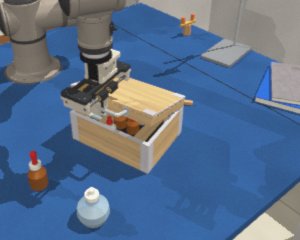

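```bash
python3 -m creep '[{"translation":[0.0055,0,0.002],"twist":[0,0,0],"hand":0},{"translation":[0.0115,0,0.004],"twist":[0,0,0],"hand":0},{"translation":[0.017,0,0.0055],"twist":[0,0,0],"hand":0},{"translation":[0.023,0,0.0075],"twist":[0,0,0],"hand":0},{"translation":[0.0285,0,0.009],"twist":[0,0,0],"hand":0}]'
python3 - <<'E'
from h import *
table(.02,9)
E
```

```text
time: 10.5
tool_pos: [0.5916, -0.0786, 0.1604]
tool_rot: [-1.95, 1.565, 3.11]
contact_force: [-4.4, 3.3, -0.9]
opening: 0.009
t 10.5 th 1.23 r 0.2405 F [-4.4  3.3 -0.9] op 0.009 x -0.0015 q [-0.26  0.56  1.44 -0.    1.15  0.96]
1.25 [0.0047 0.     0.0011]
1.27 [0.0094 0.     0.002 ]
1.29 [0.0141 0.0001 0.0029]
1.31 [0.0189 0.0001 0.0036]
1.33 [0.0236 0.0001 0.0043]
1.35 [0.0284 0.0001 0.0049]
1.37 [0.0332 0.0001 0.0054]
1.39 [0.038  0.0002 0.0057]
1.396 [0.0393 0.0002 0.0058]
```

```bash
python3 -m creep '[{"translation":[0.0045,0,0.001],"twist":[0,0,0],"hand":0},{"translation":[0.0095,0,0.002],"twist":[0,0,0],"hand":0},{"translation":[0.014,0,0.003],"twist":[0,0,0],"hand":0},{"translation":[0.019,0,0.0035],"twist":[0,0,0],"hand":0},{"translation":[0.0235,0,0.0045],"twist":[0,0,0],"hand":0}]'
python3 -m creep '[{"translation":[0.003,0,0.0005],"twist":[0,0,0],"hand":0},{"translation":[0.006,0,0.001],"twist":[0,0,0],"hand":0},{"translation":[0.009,0,0.001],"twist":[0,0,0],"hand":0},{"translation":[0.012,0,0.001],"twist":[0,0,0],"hand":0}]'
python3 - <<'E'
from h import *
table(.01,9)
E
```

```text
time: 11.0
tool_pos: [0.5929, -0.0824, 0.1364]
tool_rot: [-2.077, 1.565, 2.984]
contact_force: [-4.3, 4.0, -1.1]
opening: 0.0091
time: 11.4
tool_pos: [0.5932, -0.0835, 0.1243]
tool_rot: [-2.056, 1.565, 3.005]
contact_force: [-7.9, 4.0, 18.8]
opening: 0.0091
t 11.4 th 1.382 r 0.2401 F [-7.9  4.  18.8] op 0.0091 x -0.0016 q [-0.27  0.6   1.47 -0.    1.07  0.96]
1.392 [0.0024 0.     0.0002]
1.396 [0.0033 0.     0.0002]
1.396 [0.0033 0.     0.0002]
1.396 [0.0033 0.     0.0002]
1.396 [0.0033 0.     0.0002]
1.396 [0.0033 0.     0.0002]
1.396 [0.0033 0.     0.0002]
1.396 [0.0033 0.     0.0002]
1.396 [0.0033 0.     0.0002]
```

```bash
python3 -m creep '[{"translation":[0.001,0,0],"twist":[0,0,0],"hand":0},{"translation":[0.001,0,0],"twist":[0,0,0],"hand":0},{"translation":[0.001,0,0],"twist":[0,0,0],"hand":0}]'
python3 - <<'E'
from h import *
table(.01,1)
s=robot.read_camera("scene")
cv2.imwrite("pics/p8.png",cv2.resize(s[190:310,260:400],(700,600),interpolation=2))
E
```

```text
time: 11.7
tool_pos: [0.5932, -0.0834, 0.1244]
tool_rot: [-2.021, 1.566, 3.04]
contact_force: [-6.7, 2.6, 6.1]
opening: 0.009
t 11.7 th 1.382 r 0.2401 F [-6.7  2.6  6.1] op 0.009 x -0.0015 q [-0.27  0.6   1.47 -0.    1.07  0.96]
1.392 [0.0024 0.     0.0002]
```

View pics/p8.png

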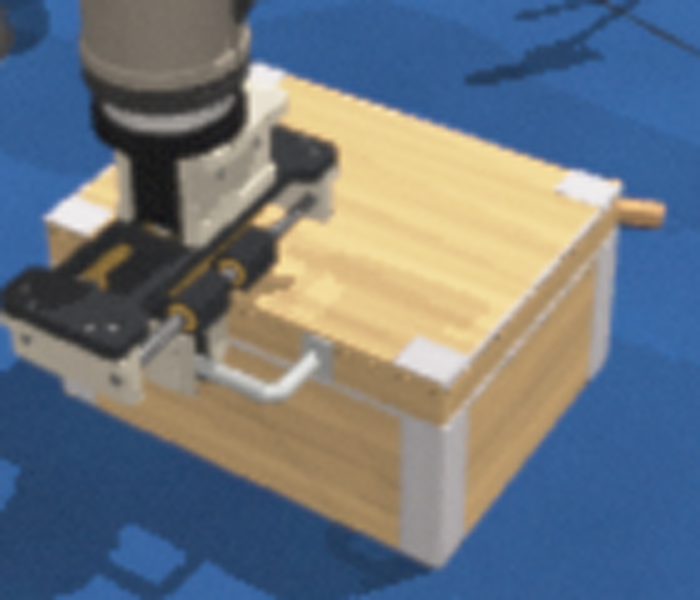

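```bash
python3 -m creep '[{"translation":[0.002,0,0],"twist":[0,0,0],"hand":0},{"translation":[0.003,0,0],"twist":[0,0,0],"hand":0},{"translation":[0.003,0,0],"twist":[0,0,0],"hand":0}]'
```

```text
time: 12.05
tool_pos: [0.5933, -0.0834, 0.1242]
tool_rot: [-1.858, 1.567, -3.08]
contact_force: [-11.6, 4.0, 18.6]
opening: 0.0088
```

```bash
python3 -m creep '[{"translation":[-0.001,0,0],"twist":[0,0,0],"hand":26},{"translation":[-0.001,0,0],"twist":[0,0,0],"hand":26},{"translation":[-0.001,0,0],"twist":[0,0,0],"hand":26},{"translation":[-0.001,0,0],"twist":[0,0,0],"hand":26},{"translation":[-0.001,0,0],"twist":[0,0,0],"hand":26}]'
python3 -m creep '[{"translation":[-0.02,0,0],"twist":[0,0,0],"hand":26},{"translation":[-0.05,0,0],"twist":[0,0,0],"hand":26},{"translation":[-0.1,0,0],"twist":[0,0,0],"hand":26},{"translation":[-0.15,0,0],"twist":[0,0,0],"hand":26},{"translation":[-0.15,0,0],"twist":[0,0,0],"hand":26}]'
python3 -m creep '[{"translation":[0,0,0.05],"twist":[0,0,0],"hand":26},{"translation":[0,0,0.1],"twist":[0,0,0],"hand":26},{"translation":[0,0,0.14],"twist":[0,0,0],"hand":26},{"translation":[0,0,0.14],"twist":[0,0,0],"hand":26},{"translation":[0,0,0.14],"twist":[0,0,0],"hand":26}]'
python3 - <<'E'
from h import *
s=robot.read_camera("scene");t=robot.read_camera("top")
o=np.zeros((560,800,3),np.uint8);o[:500,:400]=cv2.resize(s[180:380,240:400],(400,500),interpolation=2);o[:364,400:]=cv2.resize(t[110:310,205:425],(400,364),interpolation=2);cv2.imwrite("pics/p9.png",o)
P=arc(1.396);print(P,[proj(n,C(x,*P)).round(1).tolist() for n in("top","scene") for x in(-.045,.045)])
print(robot.observe()["contact_force"],robot.observe()["time"])
E
```

```text
time: 12.55
tool_pos: [0.5935, -0.0836, 0.1249]
tool_rot: [-1.801, 1.568, -3.023]
contact_force: [-0.2, -0.5, 0.4]
opening: 0.0238
time: 13.05
tool_pos: [0.5969, -0.0843, 0.2828]
tool_rot: [0.853, 1.559, -0.369]
contact_force: [-0.7, -0.8, -0.4]
opening: 0.0241
time: 13.55
tool_pos: [0.6446, -0.2168, 0.2822]
tool_rot: [0.894, 1.561, -0.33]
contact_force: [-0.3, 0.2, -0.7]
opening: 0.024
[-0.14   0.115] [[361.3, 196.9], [350.3, 165.8], [284.0, 255.6], [311.7, 267.8]]
[-0.92072991 -0.27793951  0.43897299] 13.65
```

View pics/p9.png

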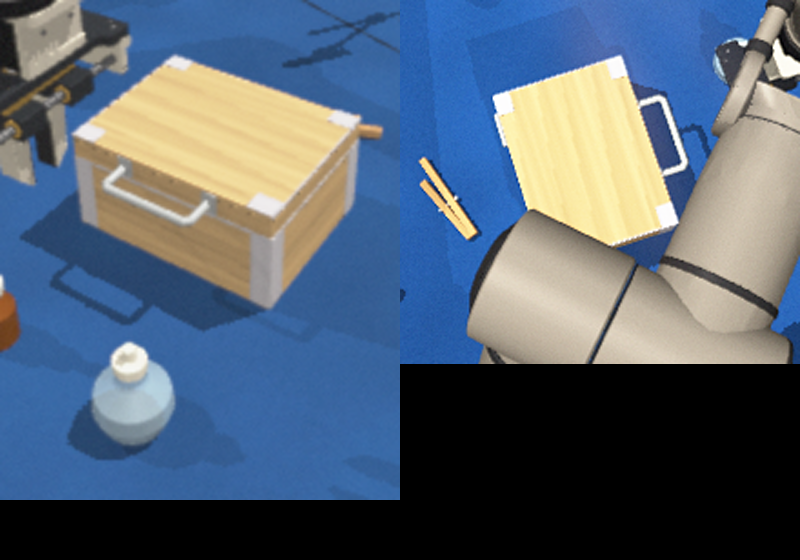

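The lid is flush on the rim and the gripper is clear. The burner and the clamp stand where they did, and so does the part of the dropper in view.

```bash
python3 -c "
from cell import robot
print(robot.hand_in(),robot.observe()['time'])"
```

```text
the job is handed in; nothing more can be done
the job is handed in; nothing more can be done
```

The case is shut and handed in at about 13.7 s.

- **Breaking the stay:** With the fingers closed and the tool leaning to the front, I pushed the knee to a fold of about 1.0. The lid was still up then, at about 0.19 rad.
- **Lowering the lid:** I pinched the handle from above and held it in the grip all the way down its arc to the rim. I then pressed with about 19 N and the lid did not move.
- **Letting go:** I opened the fingers, lifted 150 mm clear and moved off to the front. The contact force then read about zero.

**Last checks:** The final picture shows the lid flush on the rim, with the burner and the clamp where they were. The dropper was only partly in that view. I saw no change in it in the picture taken while lowering the lid, and nothing touched it.

**One disagreement:** The handle position from the gripper gave the lid at 1.382 rad, not 1.396, about 3 mm at the handle. I put this down to an offset in the grip, because the lid was firm under load and looks flush.

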